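Put the tomato away and close the pinned keeper box

TASK

Put the loose tomato away: lower it into the open wooden keeper box without tossing or dropping it in from high up, then close the box with its wooden lid so that both dowel pins of the box come up through the lid's two holes (thick pin in the large hole, thin pin in the small hole) and the lid lies flush on the box all round. Leave the kitchen timer, the mug and the pepper mill standing where they are.

Things in the scene. Friction and masses are not known exactly. Their poses are not given: they have to be found in the camera images.
- keeper_box: Open wooden box on rubber feet, stands fast. 180 (x) x 100 (y) x 62 mm to the rim. Origin: centre of its underside, on the worktop; x along its length, towards the thick pin; z up. Hollow 112 (x) x 80 (y) mm, centred, floor 10 mm above the worktop. From each solid 34 mm end block a wooden dowel pin rises 18 mm above the rim, its top 8 mm tapered (radius 4 mm less at the tip).
- pin_thick (a point): On the box: axis of the thick dowel pin (16 mm diameter) at rim height, 73 mm from the box's middle towards +x, 62 mm above the worktop.
- pin_thin (a point): On the box: axis of the thin dowel pin (10 mm diameter) at rim height, 73 mm from the box's middle towards -x, 62 mm above the worktop.
- lid: Loose flat wooden lid, 180 (x) x 100 (y) x 10 mm, about 0.22 kg, lying right way up on the worktop at the start. Grip bar along the middle of its top: 84 long (x), 22 wide (y), rising 34 mm above the plate (top 44 mm above the underside). Origin: centre of its underside; x along its length, towards the large hole; z up.
- hole_large (a point): On the lid: centre of the large through hole (20 mm diameter) at the underside, 73 mm from the lid's middle towards +x. Takes the thick pin.
- hole_small (a point): On the lid: centre of the small through hole (14 mm diameter) at the underside, 73 mm from the lid's middle towards -x. Takes the thin pin; the thick pin does not go in.
- tomato: Loose red tomato about 43 mm across and 40 mm high, round, able to roll. Origin: its underside at the start (turns with it as it rolls).
- tomato_center (a point): Centre of the tomato, about 19 mm above the worktop at the start.
- timer: Bystander: round kitchen timer with red dial, 60 mm across, 48 mm high, beyond the tomato. Origin: centre of its underside.
- mug: Bystander: green mug, 92 mm across, 128 mm with its handle, 95 mm high, at the back. Origin: centre of its underside.
- pepper_mill: Bystander: dark wooden pepper mill, 58 mm across, 170 mm high, at the back. Origin: centre of its underside.

How it is judged:
By the outcome, as a careful person would: the job done as asked, in the order asked, and still so for the second after the job is handed in, with the robot touching nothing.
It also fails if it takes over 58 s, if anything falls off the work surface, if the arm or the gripper's body presses on something with over 40 N, if the wrist force passes 120 N, or if a joint passes its speed limit or range.

ROBOT

A 7-joint arm with a two-finger parallel gripper is mounted at the origin on a cart in front of the work surface, level with it; the furniture and walls round the work are solid. World frame = base frame: x ahead of the robot, y to its left, z up, the work surface at z = 0. Lengths are in m, angles in rad, forces in N, time in s.
With the tool pointing down it reaches from about 0.425 to 0.925 m from the base axis. Payload 6.8 kg.
Tool frame: the origin (TCP) lies at the centre of the arm's flange, where the gripper is bolted on; the fingertips stand 182 mm ahead of it and the grasp point (between the pads) lies 163 mm ahead of it (manip.hold_point_z is the y of the grasp point in the tool frame, in m); y points along the fingers, z is the direction in which the jaws open and shut, and the axes are right-handed (so a half turn about y gives the same grasp; the last joint's range is limited). The gripper opens to 88 mm and grips with 3 to 60 N. Pads are 20 mm wide; open, the fingers measure 115 mm over their backs; the gripper's body (75 mm by 178 mm) begins 61 mm behind the grasp point.
Start: joints at [-1.358, 0.477, 0.022, 1.555, -0.011, 1.109, -0.083], TCP at [0.213, 0.641, 0.405] pointing down, gripper open.
Joint ranges: [-2.96, 2.96], [-0.34, 2.1], [-1.41, 1.46], [0.24, 2.44], [-1.37, 4.51], [0.17, 1.92], [-2.96, 2.96]. Speed limits (rad/s): [2.39, 2.39, 3.14, 3.14, 3.14, 3.14, 3.14].

INTERFACE

Orientations are given as a rotation vector (axis times angle).
In Python, from station import status, eyes, workorder, finder, manip gives the robot as it stands.
- The arm moves only by the tool move_arm, never from a script. Its argument "deltas" is a list of rows, each an object with "fingers": the finger opening in mm, from 0 to 87.8; "slide": the shift along the tool's x, y, z in mm, a list of three; "roll": the turn about the tool's y in degrees. A call has 1 to 20 rows; each row shifts and turns the commanded pose from where the row before left it, along the tool's axes as they then stand; what a row does not reach is not made up. A row lasts 1/10 s, in which the tool goes at most 50 mm and 8.59 degrees, less where a joint would pass 70% of its speed; a pose out of reach is approached as far as the arm can. A call is refused whole if a number of a shift passes 50 or a number of a turn 8.59, either way. A call with a gripper value outside its range is refused whole. The fingers move at their own pace and stop on an object; "newtons" is the grip in N (left out, the last holds). Time passes only in rows, so rows that do not move let the fingers close. It gives the time, the measured TCP pose, the force and the opening at its end, in the units of the state.
- status.sense(): the state, without advancing time (a new reading comes with each control period).
- eyes.grab_frame(name): name is "scene" or "top"; returns (picture, depth): 420x560x3 uint8, red, green, blue; 420x560 float32, m along the optical axis (not along the pixel's ray), 0 where there is no reading.
- eyes.camera_params(name): a dict with "intrinsics" (3x3 intrinsics, pixels), "R" (3x3) and "t" (3): a world point X has camera coordinates R X + t. Camera axes: x right, y down, z forward; pixel columns grow to the right and rows downward; lengths in m; the calibration is good to about 2 mm. A picture is of the moment at which its call begins. camera_params takes no time and is no camera call.
- workorder.close_job(): hands the job in, once; it reports no verdict.
Trained networks look in the newest picture that a camera, given by its name, has taken for a name from the list of things; names that differ only in an ending like _2 or _b are one class to them, and where a whole thing is asked for, a point or a joint stands for the part that bears it (a point fixed in the world has none). Each returns a list of dicts, best first, with "confidence" (0 to 1); they miss things now and then, are a little off and sometimes report something else, mostly with a low value. They report only what shows in the picture. A call takes as long as a camera call.
- finder.find_in(target, camera): "extent" ([left, top, right, bottom] in pixels, round what is visible of it).
- finder.tip_of(target, camera): "point" ([column, row] in pixels: a listed point, or the origin of a listed thing).
The state is a dict: "t": time; "joint_pos": joint angles; "qvel": joint speeds; "joint_efforts": joint torques, N m; "position": TCP position; "orientation": TCP orientation; "force": force on the tool from outside, world axes, zero at the start; "wrist_torque": the same for the moment, N m; "width": opening from 0.0 (shut) to 1.0 (fully open).
Only numpy, scipy, OpenCV 4.12 (cv2) and the standard library are available. Lean on these libraries where they do the work, as an engineer would, in place of code of your own. Each camera call takes 0.05 s, during which the arm holds its last target. There are 200 camera calls.

## Working session

There is one attempt and no reset: what is moved stays moved. The work goes in short steps, Python scripts to look and compute and a tool call to move; the robot and the scene stay as the last step left them, time stands still between calls to the robot, and variables do not carry over. Pictures are saved under pics/ and viewed, about 8 in all and at most 12, crops included, and the job is handed in when it is done.

Besides the shell and the picture viewer there is one more tool, called after ">>>" in YAML: its name, and indented under it one key for each argument. move_arm: Moves the arm, as the interface text tells. Its arguments: {"type":"object","properties":{"deltas":{"type":"array"},"newtons":{"type":"number"}},"required":["deltas"]}

```bash
mkdir -p pics; cat > h.py <<'E'
import numpy as np, cv2
from scipy.spatial.transform import Rotation as Rn
from station import status, eyes, workorder, finder, manip
def grab(c): 
    im,d=eyes.grab_frame(c); return im,d,eyes.camera_params(c)
def ray(p,u,v,z):
    K,R,t=map(np.array,(p["intrinsics"],p["R"],p["t"]))
    d=R.T@np.linalg.inv(K)@[u,v,1]; c=-R.T@t
    return c+d*(z-c[2])/d[2]
def cloud(d,p):
    K,R,t=map(np.array,(p["intrinsics"],p["R"],p["t"]))
    v,u=np.indices(d.shape); X=np.stack([u,v,np.ones_like(u)],-1)@np.linalg.inv(K).T*d[...,None]
    return (X-t)@R
E
python3 - <<'E'
from h import *
s=status.sense(); print(s["position"],Rn.from_rotvec(s["orientation"]).as_matrix().round(3),s["width"],s["t"],manip.hold_point_z)
H=dict(pin_thick=.062,pin_thin=.062,keeper_box=0,hole_large=0,hole_small=0,lid=0,tomato_center=.019,timer=0,mug=0,pepper_mill=0)
for c in("top","scene"):
    im,d,p=grab(c); cv2.imwrite(f"pics/{c}0.png",im[...,::-1])
    print(c,-np.array(p["R"]).T@p["t"])
    for n,z in H.items():
        for r in finder.tip_of(n,c)[:2]:
            print(c,n,np.round(r["point"],1),round(r["confidence"],2),ray(p,*r["point"],z).round(4))
E
```

```text
[0.21273137 0.64030485 0.4036948 ] [[ 0.949 -0.     0.315]
 [-0.315 -0.002  0.949]
 [ 0.    -1.    -0.002]] 1.0041898494880894 0.0 0.1633
top [ 5.29185287e-01 -6.97154260e-05  1.21614806e+00]
top pin_thick [217.7 210.2] 0.73 [0.5897 0.1642 0.062 ]
top pin_thin [203.1 263.6] 0.76 [0.4508 0.2004 0.062 ]
top keeper_box [234.1 150.9] 0.69 [0.758  0.1294 0.    ]
top keeper_box [212.  237.7] 0.65 [0.5173 0.1877 0.    ]
top hole_small [323.2 144.8] 0.27 [ 0.776 -0.118  0.   ]
top lid [366.1 232.9] 0.58 [ 0.5321 -0.2352  0.    ]
top tomato_center [275.2 253.2] 0.55 [0.4765 0.0138 0.019 ]
top timer [288.2 165.4] 0.89 [ 0.718  -0.0209  0.    ]
top mug [235.  150.8] 0.58 [0.7583 0.1269 0.    ]
top pepper_mill [323.3 143. ] 0.92 [ 0.781  -0.1183  0.    ]
scene [0.08754659 0.55780416 0.51027923]
scene pin_thin [271.4 279.4] 0.78 [0.4478 0.2018 0.062 ]
scene keeper_box [253.5 283.3] 0.63 [0.5143 0.1841 0.    ]
scene hole_large [235.2 237.3] 0.61 [0.6543 0.1103 0.    ]
scene hole_large [341.6 192.8] 0.57 [ 0.6065 -0.2239  0.    ]
scene hole_small [393.9 211.5] 0.89 [ 0.4558 -0.2371  0.    ]
scene lid [367.9 197.7] 0.9 [ 0.5408 -0.2509  0.    ]
scene tomato_center [324.4 245.9] 0.79 [0.4762 0.0172 0.019 ]
scene timer [255.4 204.4] 0.98 [ 0.7276 -0.0195  0.    ]
scene mug [203.6 220.4] 0.95 [0.7609 0.1177 0.    ]
scene mug [232.9 234.8] 0.21 [0.6654 0.1076 0.    ]
scene pepper_mill [274.1 185.7] 0.94 [ 0.7651 -0.1253  0.    ]
```

```bash
python3 -c "
import cv2,numpy as np
a=cv2.imread('pics/top0.png');b=cv2.imread('pics/scene0.png');cv2.imwrite('pics/both0.png',cv2.resize(np.vstack([a,b]),(560,840))[:, :]) 
cv2.imwrite('pics/both0.png',cv2.resize(np.hstack([a,b]),(800,300)))"
```

```text
(no output)
```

View pics/top0.png

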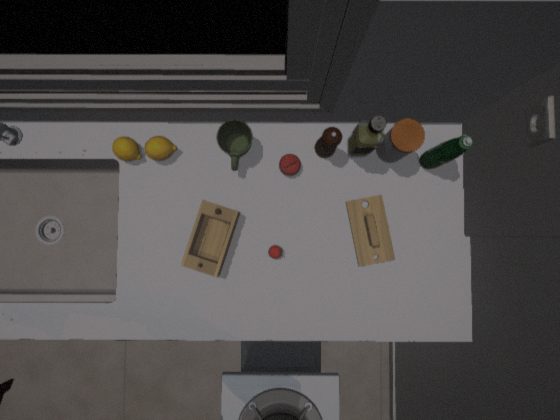

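View pics/scene0.png

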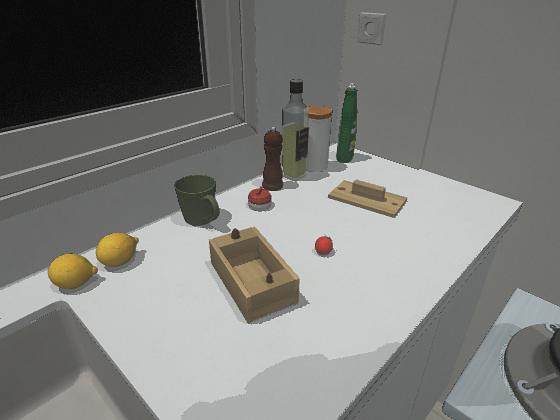

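The pictures agree with the finder. The box is around (212,238) in top, the tomato at (275,252), and the lid at (370,231) with its large hole at (365,204) and small hole at (376,258). The arm is out of view. I'll refine these with depth.

```bash
cat >> h.py <<'E'
def rect(P,c,rad,z0,z1):
    m=(np.hypot(P[...,0]-c[0],P[...,1]-c[1])<rad)&(P[...,2]>z0)&(P[...,2]<z1)
    q=P[m]; (x,y),(w,h),a=cv2.minAreaRect((q[:,:2]*1000).astype(np.float32))
    if w<h: w,h,a=h,w,a+90
    return np.round([x,y,w,h,(a+90)%180-90,len(q),np.median(q[:,2])*1000],1)
def go(x,y,z,jaw):
    "world deltas for grasp point to (x,y,z), jaw axis angle (deg); slide given in the final tool axes (turn first)"
    s=status.sense(); R=Rn.from_rotvec(s["orientation"]).as_matrix(); g=np.array(s["position"])+R[:,1]*.1633
    a=np.degrees(np.arctan2(R[1,2],R[0,2])); r=-((jaw-a+180)%360-180)
    R2=R@Rn.from_rotvec([0,np.radians(r),0]).as_matrix(); d=np.array([x,y,z])-g
    print("grasp",(g*1000).round(1),"jaw",a.round(1),"roll",r.round(2),"slide after roll",(R2.T@d*1000).round(1),"F",np.round(s["force"],1),"w",round(s["width"]*87.8,1),"t",s["t"])
E
python3 - <<'E'
from h import *
for c in("top","scene"):
    im,d,p=grab(c); P=cloud(d,p); P[d==0]=9
    print(c,"table",np.median(P[(np.hypot(P[...,0]-.5,P[...,1]+.05)<.05)][:,2]))
    print("box rim",rect(P,(.52,.182),.14,.05,.07)); print("lid plate",rect(P,(.532,-.235),.13,.006,.016)); print("bar",rect(P,(.535,-.235),.08,.03,.05))
    hsv=cv2.cvtColor(im,cv2.COLOR_RGB2HSV); m=(((hsv[...,0]<8)|(hsv[...,0]>172))&(hsv[...,1]>130)&(np.hypot(P[...,0]-.476,P[...,1]-.015)<.05))
    q=P[m]; print("tom",len(q),q.mean(0).round(4),q.min(0).round(4),q.max(0).round(4))
    v,u=np.where(m);print("tom px",u.mean(),v.mean(),ray(p,u.mean(),v.mean(),.02))
go(.476,.015,.15,-14.6)
E
```

```text
top table 0.0010745312100501228
box rim [ 516.8  185.1  179.9  100.2  -17.7 1359.    62.7]
lid plate [ 537.4 -239.4  250.1  235.9   34.4 2093.    11. ]
bar [ 539.6 -243.1   83.3   23.1   10.8  283.    44.3]
tom 92 [0.4815 0.0165 0.0337] [0.4667 0.0036 0.0251] [0.4962 0.0304 0.0405]
tom px 274.1304347826087 251.54347826086956 [0.4809673  0.01672464 0.02      ]
scene table 0.000294981848855013
box rim [ 516.5  186.5  182.6  100.8  -17.7 2441.    62.1]
lid plate [ 539.4 -242.5  181.2  105.5   11.  1080.    10.1]
bar [ 538.6 -241.6   83.2   23.5   11.8  266.    41.1]
tom 199 [0.4751 0.0235 0.0279] [0.4608 0.0063 0.0155] [0.4929 0.0355 0.0372]
tom px 323.1959798994975 243.95477386934672 [0.48146293 0.01472399 0.02      ]
grasp [212.8 640.6 241.4] jaw 71.6 roll 86.22 slide after roll [539.1  91.3 412.3] F [0.1 0.3 0.2] w 87.6 t 1.2
```

>>> move_arm:
  deltas:
    - {"fingers": 80, "slide": [0, 8, 0], "roll": 8.5}
    - {"fingers": 80, "slide": [0, 8, 0], "roll": 8.5}
    - {"fingers": 80, "slide": [0, 8, 0], "roll": 8.5}
    - {"fingers": 80, "slide": [0, 8, 0], "roll": 8.5}
    - {"fingers": 80, "slide": [0, 8, 0], "roll": 8.5}
    - {"fingers": 80, "slide": [0, 8, 0], "roll": 8.5}
    - {"fingers": 80, "slide": [0, 8, 0], "roll": 8.5}
    - {"fingers": 80, "slide": [0, 8, 0], "roll": 8.5}
    - {"fingers": 80, "slide": [0, 8, 0], "roll": 8.5}
    - {"fingers": 80, "slide": [0, 8, 0], "roll": 8.5}
    - {"fingers": 80, "slide": [0, 0, 0], "roll": 4.3}
    - {"fingers": 80, "slide": [26, 0, 22], "roll": 0}
    - {"fingers": 80, "slide": [26, 0, 22], "roll": 0}
    - {"fingers": 80, "slide": [26, 0, 22], "roll": 0}
    - {"fingers": 80, "slide": [26, 0, 22], "roll": 0}
    - {"fingers": 80, "slide": [26, 0, 22], "roll": 0}
    - {"fingers": 80, "slide": [26, 0, 22], "roll": 0}
    - {"fingers": 80, "slide": [26, 0, 22], "roll": 0}
    - {"fingers": 80, "slide": [26, 0, 22], "roll": 0}
    - {"fingers": 80, "slide": [26, 0, 22], "roll": 0}
  newtons: 8

```text
t: 3.2
position: [0.3308, 0.3563, 0.3249]
orientation: [-1.047, 1.433, -1.432]
force: [-0.1, 0.1, -0.3]
width: 0.914
```

>>> move_arm:
  deltas:
    - {"fingers": 80, "slide": [26, 0, 22], "roll": 0}
    - {"fingers": 80, "slide": [26, 0, 22], "roll": 0}
    - {"fingers": 80, "slide": [26, 0, 22], "roll": 0}
    - {"fingers": 80, "slide": [26, 0, 22], "roll": 0}
    - {"fingers": 80, "slide": [26, 0, 22], "roll": 0}
    - {"fingers": 80, "slide": [26, 0, 22], "roll": 0}
    - {"fingers": 80, "slide": [26, 0, 22], "roll": 0}
    - {"fingers": 80, "slide": [26, 0, 22], "roll": 0}
    - {"fingers": 80, "slide": [26, 0, 22], "roll": 0}
    - {"fingers": 80, "slide": [0, 0, 0], "roll": 0}
    - {"fingers": 80, "slide": [0, 0, 0], "roll": 0}

```text
t: 4.3
position: [0.4481, 0.074, 0.3248]
orientation: [-1.046, 1.434, -1.434]
force: [0.1, 0.3, 0.7]
width: 0.907
```

```bash
python3 - <<'E'
from h import *
go(.481,.0165,.023,-17.7)
im,d,p=grab("scene"); cv2.imwrite("pics/s1.png",im[...,::-1])
for n in ("tomato_center",):
    for r in finder.tip_of(n,"scene")[:1]: print(r,ray(p,*r["point"],.019))
print(status.sense()["joint_pos"])
E
```

```text
grasp [448.2  74.1 161.5] jaw -17.8 roll -0.09 slide after roll [ 44.9 138.4  48.8] F [0.1 0.3 0.7] w 79.6 t 4.3
{'point': [325.2, 244.3], 'confidence': 0.78} [0.47847949 0.01162842 0.019     ]
[-0.81232848  0.24478863  0.58981026  2.17471204 -0.19522816  0.77186977
 -0.40275409]
```

>>> move_arm:
  deltas:
    - {"fingers": 80, "slide": [23, 0, 23.5], "roll": 0}
    - {"fingers": 80, "slide": [23, 0, 23.5], "roll": 0}
    - {"fingers": 80, "slide": [0, 20, 0], "roll": 0}
    - {"fingers": 80, "slide": [0, 30, 0], "roll": 0}
    - {"fingers": 80, "slide": [0, 30, 0], "roll": 0}
    - {"fingers": 80, "slide": [0, 30, 0], "roll": 0}
    - {"fingers": 80, "slide": [0, 18, 0], "roll": 0}
    - {"fingers": 80, "slide": [0, 10, 0], "roll": 0}
    - {"fingers": 80, "slide": [0, 0, 0], "roll": 0}
    - {"fingers": 80, "slide": [0, 0, 0], "roll": 0}

```text
t: 5.4
position: [0.4791, 0.0168, 0.1872]
orientation: [-1.047, 1.432, -1.432]
force: [-0.8, 0.1, -0.3]
width: 0.911
```

```bash
python3 - <<'E'
from h import *
go(.479,.0155,.023,-17.7)
im,d,p=grab("scene"); cv2.imwrite("pics/s2.png",cv2.resize(im[150:330,220:440,::-1],None,fx=3,fy=3))
E
```

```text
grasp [479.2  16.9  23.9] jaw -17.6 roll 0.06 slide after roll [1.4 0.9 0.2] F [-0.8  0.1 -0.3] w 79.9 t 5.4
```

View pics/s2.png

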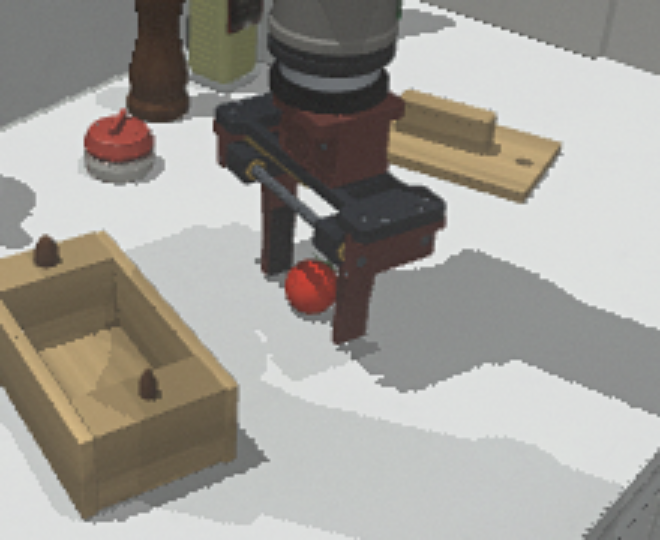

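The crop shows the tomato at about (310,285), between the two fingers. Closing on it.

>>> move_arm:
  deltas:
    - {"fingers": 55, "slide": [0, 0, 0], "roll": 0}
    - {"fingers": 48, "slide": [0, 0, 0], "roll": 0}
    - {"fingers": 42, "slide": [0, 0, 0], "roll": 0}
    - {"fingers": 36, "slide": [0, 0, 0], "roll": 0}
    - {"fingers": 30, "slide": [0, 0, 0], "roll": 0}
    - {"fingers": 30, "slide": [0, 0, 0], "roll": 0}
    - {"fingers": 30, "slide": [0, 0, 0], "roll": 0}
    - {"fingers": 30, "slide": [0, 0, 0], "roll": 0}
    - {"fingers": 30, "slide": [0, -15, 0], "roll": 0}
    - {"fingers": 30, "slide": [0, -30, 0], "roll": 0}
    - {"fingers": 30, "slide": [0, -40, 0], "roll": 0}
    - {"fingers": 30, "slide": [0, -30, 0], "roll": 0}
    - {"fingers": 30, "slide": [0, -10, 0], "roll": 0}
    - {"fingers": 30, "slide": [0, 0, 0], "roll": 0}

```text
t: 6.85
position: [0.4791, 0.0165, 0.3125]
orientation: [-1.044, 1.431, -1.432]
force: [0.2, 1.2, 0.7]
width: 0.4
```

```bash
python3 - <<'E'
from h import *
go(.517,.186,.035,-17.7)
im,d,p=grab("scene"); cv2.imwrite("pics/s3.png",cv2.resize(im[100:310,200:440,::-1],None,fx=2,fy=2))
P=cloud(d,p); P[d==0]=9
s=status.sense();hsv=cv2.cvtColor(im,cv2.COLOR_RGB2HSV)
m=(((hsv[...,0]<8)|(hsv[...,0]>172))&(hsv[...,1]>150)&(hsv[...,2]>90)&(np.hypot(P[...,0]-.479,P[...,1]-.016)<.06))
q=P[m];print(len(q),q.mean(0),q.min(0),q.max(0))
E
```

```text
grasp [479.5  16.7 149.2] jaw -17.7 roll 0.04 slide after roll [-172.5  114.5  -16. ] F [0.2 1.2 0.7] w 35.2 t 6.85
112 [0.47824098 0.02978743 0.15201637] [0.46670253 0.01341251 0.14045876] [0.4915829  0.03577761 0.16273691]
```

View pics/s3.png

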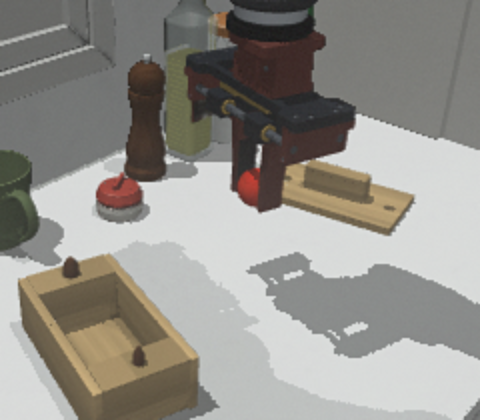

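The crop shows the tomato held between the fingers at about (255,188), clear of the worktop. Carrying it over the box.

>>> move_arm:
  deltas:
    - {"fingers": 30, "slide": [-10, 0, -1], "roll": 0}
    - {"fingers": 30, "slide": [-20, 0, -2], "roll": 0}
    - {"fingers": 30, "slide": [-25, 0, -2], "roll": 0}
    - {"fingers": 30, "slide": [-25, 0, -2], "roll": 0}
    - {"fingers": 30, "slide": [-25, 0, -2], "roll": 0}
    - {"fingers": 30, "slide": [-25, 0, -2], "roll": 0}
    - {"fingers": 30, "slide": [-22, 0, -2], "roll": 0}
    - {"fingers": 30, "slide": [-14, 0, -2], "roll": 0}
    - {"fingers": 30, "slide": [-6, 0, -1], "roll": 0}
    - {"fingers": 30, "slide": [0, 0, 0], "roll": 0}
    - {"fingers": 30, "slide": [0, 0, 0], "roll": 0}
    - {"fingers": 30, "slide": [0, 15, 0], "roll": 0}
    - {"fingers": 30, "slide": [0, 20, 0], "roll": 0}
    - {"fingers": 30, "slide": [0, 20, 0], "roll": 0}
    - {"fingers": 30, "slide": [0, 0, 0], "roll": 0}

```text
t: 8.4
position: [0.5145, 0.1839, 0.2539]
orientation: [-1.052, 1.435, -1.434]
force: [-1.1, 0.7, -0.1]
width: 0.402
```

```bash
python3 - <<'E'
from h import *
go(.517,.186,.035,-17.7)
im,d,p=grab("scene"); cv2.imwrite("pics/s4.png",cv2.resize(im[120:330,170:350,::-1],None,fx=2.8,fy=2.8))
E
```

```text
grasp [513.7 183.4  90.6] jaw -17.8 roll -0.05 slide after roll [-3.7 55.5  2.5] F [-1.1  0.7 -0.1] w 35.3 t 8.4
```

View pics/s4.png

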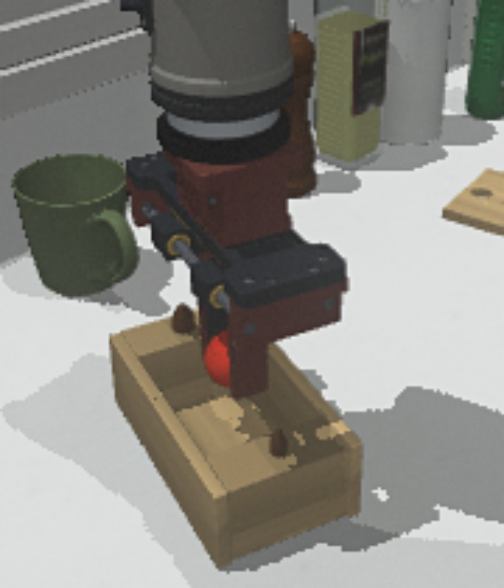

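The crop shows the tomato inside the hollow's outline at about (220,360), with the fingers clear of both pins. Lowering it to the floor and letting go.

>>> move_arm:
  deltas:
    - {"fingers": 30, "slide": [0, 10, 2], "roll": 0}
    - {"fingers": 30, "slide": [0, 15, 0], "roll": 0}
    - {"fingers": 30, "slide": [0, 15, 0], "roll": 0}
    - {"fingers": 30, "slide": [0, 8, 0], "roll": 0}
    - {"fingers": 30, "slide": [0, 4, 0], "roll": 0}
    - {"fingers": 30, "slide": [0, 2, 0], "roll": 0}
    - {"fingers": 30, "slide": [0, 0, 0], "roll": 0}
    - {"fingers": 30, "slide": [0, 0, 0], "roll": 0}

```text
t: 9.25
position: [0.5179, 0.1845, 0.203]
orientation: [-1.046, 1.433, -1.433]
force: [0.5, 0.4, -0.6]
width: 0.403
```

>>> move_arm:
  deltas:
    - {"fingers": 38, "slide": [0, 0, 0], "roll": 0}
    - {"fingers": 42, "slide": [0, 0, 0], "roll": 0}
    - {"fingers": 48, "slide": [0, 0, 0], "roll": 0}
    - {"fingers": 56, "slide": [0, 0, 0], "roll": 0}
    - {"fingers": 60, "slide": [0, 0, 0], "roll": 0}
    - {"fingers": 60, "slide": [0, 0, 0], "roll": 0}
    - {"fingers": 60, "slide": [0, 0, 0], "roll": 0}
    - {"fingers": 60, "slide": [0, -8, 0], "roll": 0}
    - {"fingers": 60, "slide": [0, -20, 0], "roll": 0}
    - {"fingers": 60, "slide": [0, -40, 0], "roll": 0}
    - {"fingers": 60, "slide": [0, -40, 0], "roll": 0}
    - {"fingers": 60, "slide": [0, -40, 0], "roll": 0}
    - {"fingers": 60, "slide": [0, -10, 0], "roll": 0}
    - {"fingers": 60, "slide": [0, 0, 0], "roll": 0}

```text
t: 10.65
position: [0.5181, 0.1845, 0.3625]
orientation: [-1.043, 1.432, -1.432]
force: [-0.3, 0.2, -0.4]
width: 0.684
```

```bash
python3 - <<'E'
from h import *
go(.539,-.242,.12,-78.8)
im,d,p=grab("scene"); cv2.imwrite("pics/s5.png",cv2.resize(im[120:330,170:350,::-1],None,fx=2.8,fy=2.8))
for r in finder.tip_of("tomato_center","scene")[:1]: print(r,ray(p,*r["point"],.03))
E
```

```text
grasp [518.6 184.9 199.2] jaw -17.7 roll 61.12 slide after roll [ 63.2  78.2 422.9] F [-0.3  0.2 -0.4] w 60.1 t 10.65
{'point': [255.8, 271.9], 'confidence': 0.71} [0.50898729 0.18199748 0.03      ]
```

View pics/s5.png

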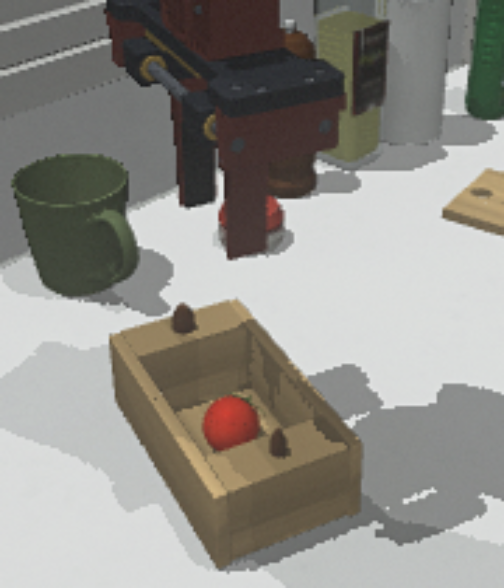

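The crop shows the tomato resting on the box floor at about (230,422), and the gripper is clear. Next is the lid.

>>> move_arm:
  deltas:
    - {"fingers": 60, "slide": [0, 0, 0], "roll": 8.5}
    - {"fingers": 60, "slide": [0, 0, 0], "roll": 8.5}
    - {"fingers": 60, "slide": [0, 0, 0], "roll": 8.5}
    - {"fingers": 60, "slide": [0, 0, 0], "roll": 8.5}
    - {"fingers": 60, "slide": [0, 0, 0], "roll": 8.5}
    - {"fingers": 60, "slide": [0, 0, 0], "roll": 8.5}
    - {"fingers": 60, "slide": [0, 0, 0], "roll": 8.5}
    - {"fingers": 60, "slide": [0, 0, 0], "roll": 1.6}
    - {"fingers": 60, "slide": [5, 0, 35], "roll": 0}
    - {"fingers": 60, "slide": [5, 0, 35], "roll": 0}
    - {"fingers": 60, "slide": [5, 0, 35], "roll": 0}
    - {"fingers": 60, "slide": [5, 0, 35], "roll": 0}
    - {"fingers": 60, "slide": [5, 0, 35], "roll": 0}
    - {"fingers": 60, "slide": [5, 0, 35], "roll": 0}
    - {"fingers": 60, "slide": [5, 0, 35], "roll": 0}
    - {"fingers": 60, "slide": [5, 0, 35], "roll": 0}
    - {"fingers": 60, "slide": [5, 0, 35], "roll": 0}
    - {"fingers": 60, "slide": [5, 0, 35], "roll": 0}
    - {"fingers": 60, "slide": [5, 0, 35], "roll": 0}
    - {"fingers": 60, "slide": [5, 0, 35], "roll": 0}

```text
t: 12.75
position: [0.5402, -0.2404, 0.3593]
orientation: [-0.214, 2.119, -2.117]
force: [0.8, 0.0, 0.0]
width: 0.683
```

>>> move_arm:
  deltas:
    - {"fingers": 60, "slide": [0, 25, 0], "roll": 0}
    - {"fingers": 60, "slide": [0, 30, 0], "roll": 0}
    - {"fingers": 60, "slide": [0, 20, 0], "roll": 0}
    - {"fingers": 60, "slide": [0, 0, 0], "roll": 0}
    - {"fingers": 60, "slide": [0, 0, 0], "roll": 0}

```text
t: 13.25
position: [0.5403, -0.2394, 0.2852]
orientation: [-0.211, 2.119, -2.118]
force: [0.5, -0.4, 0.2]
width: 0.687
```

```bash
python3 - <<'E'
from h import *
go(.539,-.242,.033,-78.8)
im,d,p=grab("scene");P=cloud(d,p); P[d==0]=9
print("bar",rect(P,(.538,-.242),.06,.025,.046))
cv2.imwrite("pics/s6.png",cv2.resize(im[100:250,280:480,::-1],None,fx=3,fy=3))
print(status.sense()["joint_pos"])
E
```

```text
grasp [ 540.  -239.4  121.9] jaw -78.7 roll 0.08 slide after roll [ 1.4 88.9  2.4] F [ 0.5 -0.4  0.2] w 60.3 t 13.25
bar [ 538.5 -242.1   83.6   25.2   11.6  320.    39.2]
[-0.24307809  0.59608907  0.76373174  1.90077278 -0.53709406  0.86066025
 -0.57681391]
```

View pics/s6.png

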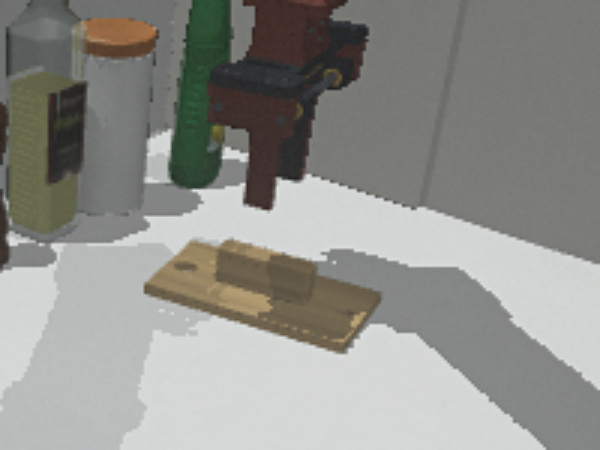

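The crop shows the lid with its bar right below the fingers. The large hole is at the far left at about (187,267).

>>> move_arm:
  deltas:
    - {"fingers": 60, "slide": [1, 20, 2], "roll": 0}
    - {"fingers": 60, "slide": [0, 30, 0], "roll": 0}
    - {"fingers": 60, "slide": [0, 25, 0], "roll": 0}
    - {"fingers": 60, "slide": [0, 10, 0], "roll": 0}
    - {"fingers": 60, "slide": [0, 4, 0], "roll": 0}
    - {"fingers": 50, "slide": [0, 0, 0], "roll": 0}
    - {"fingers": 40, "slide": [0, 0, 0], "roll": 0}
    - {"fingers": 30, "slide": [0, 0, 0], "roll": 0}
    - {"fingers": 24, "slide": [0, 0, 0], "roll": 0}
    - {"fingers": 15, "slide": [0, 0, 0], "roll": 0}
    - {"fingers": 15, "slide": [0, 0, 0], "roll": 0}
    - {"fingers": 15, "slide": [0, 0, 0], "roll": 0}
    - {"fingers": 15, "slide": [0, 0, 0], "roll": 0}
  newtons: 35

```text
t: 14.6
position: [0.5402, -0.2417, 0.1971]
orientation: [-0.207, 2.118, -2.119]
force: [-0.8, 0.6, 6.1]
width: 0.25
```

>>> move_arm:
  deltas:
    - {"fingers": 15, "slide": [0, -5, 0], "roll": 0}
    - {"fingers": 15, "slide": [0, -15, 0], "roll": 0}
    - {"fingers": 15, "slide": [0, -30, 0], "roll": 0}
    - {"fingers": 15, "slide": [0, -40, 0], "roll": 0}
    - {"fingers": 15, "slide": [0, -40, 0], "roll": 0}
    - {"fingers": 15, "slide": [0, -20, 0], "roll": 0}
    - {"fingers": 15, "slide": [0, 0, 0], "roll": 0}
    - {"fingers": 15, "slide": [0, 0, 0], "roll": 0}

```text
t: 15.4
position: [0.5396, -0.2408, 0.3463]
orientation: [-0.209, 2.119, -2.117]
force: [0.1, 0.6, -4.0]
width: 0.25
```

```bash
python3 - <<'E'
from h import *
go(.517,.186,.18,-107.7)
im,d,p=grab("scene");P=cloud(d,p); P[d==0]=9
zc=status.sense()["position"][2]-.1633-.022
print("plate",rect(P,(.538,-.242),.115,zc-.008,zc+.004),zc)
for c in ("scene","top"):
    if c=="top": im,d,p=grab(c); P=cloud(d,p); P[d==0]=9; print("plate top",rect(P,(.538,-.242),.115,zc-.008,zc+.004))
    for n in("hole_large","hole_small"):
        for r in finder.tip_of(n,c)[:2]: print(c,n,r,ray(p,*r["point"],zc-.01).round(4))
E
```

```text
grasp [ 539.6 -240.7  183. ] jaw -78.8 roll 28.94 slide after roll [ 151.2    3.4 -399.6] F [ 0.1  0.6 -4. ] w 22.0 t 15.4
plate [ 537.7 -239.5  180.9  105.9   11.5 1126.   159.2] 0.16017676423868668
scene hole_large {'point': [345.8, 143.8], 'confidence': 0.67} [ 0.5943 -0.203   0.1502]
scene hole_large {'point': [255.0, 278.5], 'confidence': 0.3} [0.3943 0.2861 0.1502]
scene hole_small {'point': [404.5, 155.8], 'confidence': 0.73} [ 0.455  -0.2383  0.1502]
scene hole_small {'point': [253.9, 207.1], 'confidence': 0.73} [0.5342 0.1587 0.1502]
plate top [ 540.9 -240.1  173.5  100.6   11.3 1170.   158.8]
top hole_large {'point': [372.1, 202.6], 'confidence': 0.81} [ 0.6048 -0.2212  0.1502]
top hole_small {'point': [384.6, 260.2], 'confidence': 0.75} [ 0.4666 -0.2499  0.1502]
top hole_small {'point': [286.2, 161.9], 'confidence': 0.35} [ 0.7032 -0.0135  0.1502]
```

>>> move_arm:
  deltas:
    - {"fingers": 15, "slide": [0, 0, 0], "roll": 5}
    - {"fingers": 15, "slide": [0, 0, 0], "roll": 7}
    - {"fingers": 15, "slide": [0, 0, 0], "roll": 7}
    - {"fingers": 15, "slide": [0, 0, 0], "roll": 6}
    - {"fingers": 15, "slide": [0, 0, 0], "roll": 4}
    - {"fingers": 15, "slide": [4, 0, -10], "roll": 0}
    - {"fingers": 15, "slide": [8, 0, -20], "roll": 0}
    - {"fingers": 15, "slide": [12, 0, -32], "roll": 0}
    - {"fingers": 15, "slide": [13, 0, -34], "roll": 0}
    - {"fingers": 15, "slide": [13, 0, -34], "roll": 0}
    - {"fingers": 15, "slide": [13, 0, -34], "roll": 0}
    - {"fingers": 15, "slide": [13, 0, -34], "roll": 0}
    - {"fingers": 15, "slide": [13, 0, -34], "roll": 0}
    - {"fingers": 15, "slide": [13, 0, -34], "roll": 0}
    - {"fingers": 15, "slide": [13, 0, -34], "roll": 0}
    - {"fingers": 15, "slide": [12, 0, -34], "roll": 0}
    - {"fingers": 15, "slide": [10, 0, -30], "roll": 0}
    - {"fingers": 15, "slide": [8, 0, -20], "roll": 0}
    - {"fingers": 15, "slide": [6, 0, -16], "roll": 0}
    - {"fingers": 15, "slide": [0, 0, 0], "roll": 0}

```text
t: 17.7
position: [0.5178, 0.1886, 0.3462]
orientation: [-0.315, -2.057, 2.057]
force: [0.4, 0.1, -3.1]
width: 0.244
```

>>> move_arm:
  deltas:
    - {"fingers": 15, "slide": [0, 20, 0], "roll": 0}
    - {"fingers": 15, "slide": [0, 20, 0], "roll": 0}
    - {"fingers": 15, "slide": [0, 8, 0], "roll": 0}
    - {"fingers": 15, "slide": [0, 0, 0], "roll": 0}
    - {"fingers": 15, "slide": [0, 0, 0], "roll": 0}
    - {"fingers": 15, "slide": [0, 0, 0], "roll": 0}

```text
t: 18.3
position: [0.5188, 0.1853, 0.2996]
orientation: [-0.323, -2.055, 2.054]
force: [0.6, -0.1, -2.1]
width: 0.248
```

```bash
python3 - <<'E'
from h import *
go(.517,.186,.085,-107.7)
zc=status.sense()["position"][2]-.1633-.022
for c in ("scene","top"):
    im,d,p=grab(c);P=cloud(d,p); P[d==0]=9
    print(c,"plate",rect(P,(.517,.186),.115,zc-.006,zc+.005),zc)
    for n in("hole_large","hole_small","pin_thick","pin_thin"):
        for r in finder.tip_of(n,c)[:1]: print(n,r,ray(p,*r["point"],zc-.01 if "hole" in n else .062).round(4))
    if c=="scene": cv2.imwrite("pics/s7.png",cv2.resize(im[120:330,170:350,::-1],None,fx=2.8,fy=2.8))
E
```

```text
grasp [519.  185.4 136.3] jaw -107.8 roll -0.11 slide after roll [ 2.2 51.3  0.1] F [ 0.6 -0.1 -2.1] w 21.8 t 18.3
scene plate [ 518.2  184.7  183.2  101.8  -17.8 2708.   112.9] 0.1142629898682466
hole_large {'point': [235.0, 222.0], 'confidence': 0.65} [0.5766 0.1697 0.1043]
hole_small {'point': [268.2, 263.1], 'confidence': 0.68} [0.4453 0.2113 0.1043]
pin_thick {'point': [233.9, 235.3], 'confidence': 0.67} [0.5924 0.1621 0.062 ]
pin_thin {'point': [268.8, 283.1], 'confidence': 0.92} [0.4444 0.2114 0.062 ]
top plate [ 517.5  185.3  180.3  100.8  -17.8 1295.   112.7] 0.1142629898682466
hole_large {'point': [218.5, 209.0], 'confidence': 0.91} [0.5905 0.1562 0.1043]
hole_small {'point': [320.8, 145.4], 'confidence': 0.74} [ 0.7533 -0.1018  0.1043]
pin_thick {'point': [220.2, 211.9], 'confidence': 0.6} [0.5853 0.1576 0.062 ]
```

View pics/s7.png

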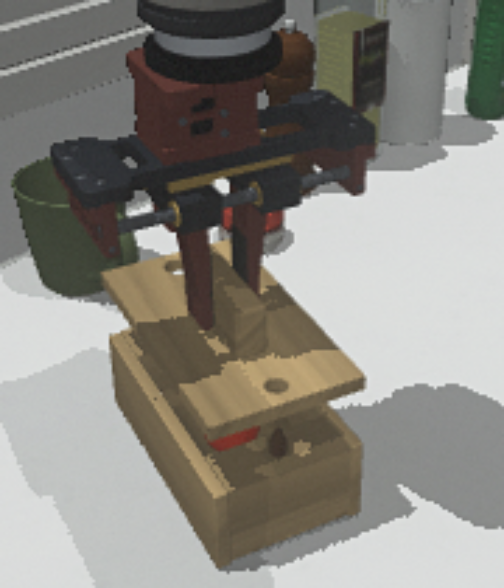

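The crop shows the lid hovering square over the box, with the holes above the pins at about (275,385) and (175,267). It is about 1.4 mm off along x. I'll correct that and lower while watching the force.

>>> move_arm:
  deltas:
    - {"fingers": 15, "slide": [1.4, 8, 0], "roll": 0}
    - {"fingers": 15, "slide": [0, 8, 0], "roll": 0}
    - {"fingers": 15, "slide": [0, 5, 0], "roll": 0}
    - {"fingers": 15, "slide": [0, 3, 0], "roll": 0}
    - {"fingers": 15, "slide": [0, 3, 0], "roll": 0}
    - {"fingers": 15, "slide": [0, 3, 0], "roll": 0}
    - {"fingers": 15, "slide": [0, 0, 0], "roll": 0}
    - {"fingers": 15, "slide": [0, 0, 0], "roll": 0}

```text
t: 19.6
position: [0.5171, 0.186, 0.2687]
orientation: [-0.322, -2.054, 2.054]
force: [-0.4, 0.7, -2.8]
width: 0.247
```

```bash
python3 - <<'E'
from h import *
go(.5155,.1865,.085,-107.7); print(np.round(status.sense()["wrist_torque"],2))
E
```

```text
grasp [517.1 186.  105.4] jaw -107.8 roll -0.09 slide after roll [ 1.7 20.4  0. ] F [-0.4  0.7 -2.8] w 21.7 t 19.6
[0.04 0.17 0.01]
```

>>> move_arm:
  deltas:
    - {"fingers": 15, "slide": [0, 2, 0], "roll": 0}
    - {"fingers": 15, "slide": [0, 2, 0], "roll": 0}
    - {"fingers": 15, "slide": [0, 2, 0], "roll": 0}
    - {"fingers": 15, "slide": [0, 2, 0], "roll": 0}
    - {"fingers": 15, "slide": [0, 1, 0], "roll": 0}
    - {"fingers": 15, "slide": [0, 0, 0], "roll": 0}
    - {"fingers": 15, "slide": [0, 0, 0], "roll": 0}

```text
t: 20.3
position: [0.517, 0.186, 0.2597]
orientation: [-0.321, -2.054, 2.054]
force: [0.2, 0.2, -3.3]
width: 0.248
```

```bash
python3 - <<'E'
from h import *
go(.5155,.1865,.094,-107.7); print(np.round(status.sense()["wrist_torque"],2))
for c in ("scene","top"):
    im,d,p=grab(c);P=cloud(d,p); P[d==0]=9
    print(c,"plate",rect(P,(.517,.186),.115,.066,.085))
E
```

```text
grasp [517.  186.   96.4] jaw -107.8 roll -0.08 slide after roll [1.6 2.4 0. ] F [ 0.2  0.2 -3.3] w 21.8 t 20.3
[0.03 0.14 0.  ]
scene plate [ 516.1  185.8  183.3  101.2  -17.8 2906.    73. ]
top plate [ 516.   185.3  180.1  100.6  -17.6 1273.    73.4]
```

Free so far, with about 1–2 mm to go. I'll finish the lowering until it makes contact.

>>> move_arm:
  deltas:
    - {"fingers": 15, "slide": [0, 1, 0], "roll": 0}
    - {"fingers": 15, "slide": [0, 1, 0], "roll": 0}
    - {"fingers": 15, "slide": [0, 0.5, 0], "roll": 0}
    - {"fingers": 15, "slide": [0, 0, 0], "roll": 0}
    - {"fingers": 15, "slide": [0, 0, 0], "roll": 0}

```text
t: 20.9
position: [0.5173, 0.1858, 0.2591]
orientation: [-0.32, -2.056, 2.052]
force: [-8.8, 0.1, 21.0]
width: 0.248
```

The TCP height is now 62.0 mm above where it gripped the lid, so the lid is seated. Releasing and backing off.

>>> move_arm:
  deltas:
    - {"fingers": 15, "slide": [0, -1, 0], "roll": 0}
    - {"fingers": 26, "slide": [0, 0, 0], "roll": 0}
    - {"fingers": 34, "slide": [0, 0, 0], "roll": 0}
    - {"fingers": 50, "slide": [0, 0, 0], "roll": 0}
    - {"fingers": 50, "slide": [0, 0, 0], "roll": 0}
    - {"fingers": 50, "slide": [0, 0, 0], "roll": 0}
    - {"fingers": 50, "slide": [0, 0, 0], "roll": 0}
    - {"fingers": 50, "slide": [0, -10, 0], "roll": 0}
    - {"fingers": 50, "slide": [0, -30, 0], "roll": 0}
    - {"fingers": 50, "slide": [0, -40, 0], "roll": 0}
    - {"fingers": 50, "slide": [0, -40, 0], "roll": 0}
    - {"fingers": 50, "slide": [0, -40, 0], "roll": 0}
    - {"fingers": 50, "slide": [0, 0, 0], "roll": 0}
    - {"fingers": 50, "slide": [0, 0, 0], "roll": 0}

```text
t: 22.3
position: [0.517, 0.186, 0.4191]
orientation: [-0.322, -2.057, 2.053]
force: [0.3, 0.8, -0.8]
width: 0.571
```

```bash
python3 - <<'E'
from h import *
go(.5155,.1865,.094,-107.7)
a=np.radians(-17.7);ex=np.array([np.cos(a),np.sin(a)]);ey=np.array([-ex[1],ex[0]])
for c in ("scene","top"):
    im,d,p=grab(c);P=cloud(d,p); P[d==0]=9
    print(c,"plate",rect(P,(.517,.186),.115,.066,.085))
    q=P[np.hypot(P[...,0]-.517,P[...,1]-.186)<.11]; q=q[(q[:,2]>.064)&(q[:,2]<.079)]; r=q[:,:2]-[.517,.186]; x,y=r@ex*1000,r@ey*1000
    for sx in(-1,1):
        for sy in(-1,1):
            k=(sx*x>40)&(sx*x<85)&(sy*y>20)&(sy*y<46); print(sx,sy,k.sum(),(np.median(q[k,2])*1000).round(1))
    for n,z in(("timer",0),("mug",0),("pepper_mill",0)):
        for o in finder.tip_of(n,c)[:1]: print(n,o["confidence"],ray(p,*o["point"],z).round(3))
    if c=="scene": cv2.imwrite("pics/s8.png",cv2.resize(im[120:330,170:350,::-1],None,fx=2.8,fy=2.8))
E
```

```text
grasp [517.2 186.3 255.8] jaw -107.8 roll -0.07 slide after roll [  1.8 161.8   0.7] F [ 0.3  0.8 -0.8] w 50.1 t 22.3
scene plate [ 516.4  185.8  183.1  101.2  -17.8 3103.    72.5]
-1 -1 254 72.4
-1 1 287 72.6
1 -1 109 72.6
1 1 191 72.7
timer 0.98 [ 0.718 -0.02   0.   ]
mug 0.63 [0.583 0.131 0.   ]
pepper_mill 0.76 [ 0.754 -0.121  0.   ]
top plate [ 516.4  185.6  180.   100.9  -17.8 1306.    73. ]
-1 -1 77 72.3
-1 1 48 73.0
1 -1 173 73.0
1 1 171 72.9
timer 0.65 [0.762 0.125 0.   ]
mug 0.85 [0.756 0.132 0.   ]
pepper_mill 0.81 [ 0.774 -0.116  0.   ]
```

View pics/s8.png

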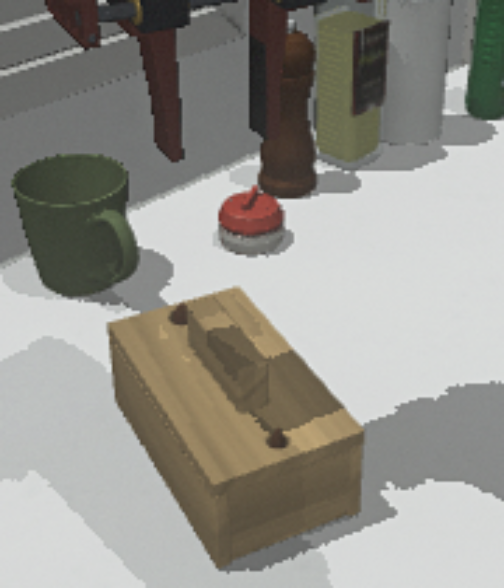

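The crop shows the lid flush, with pin tips through both holes at about (277,437) and (180,313). The mug, timer and mill haven't moved in it, so I'm handing in.

```bash
python3 -c "
from station import workorder; print(workorder.close_job())"
```

```text
the job is handed in; nothing more can be done
None
```

The tomato is in the keeper box with the lid closed on it, and I handed the job in at about 22.5 s. I lowered the tomato to the box floor before letting go, then lowered the lid over the pins, with about 21 N at final contact.

**Last checks:**
- **Lid:** Its top measured 72.3–73.0 mm at all four corners in both cameras, against 72 mm nominal. It lies within about 1 mm and 0.1° of the box.
- **Pins:** The last picture shows both pin tips through their holes. I kept the large hole on the thick-pin side.
- **Gripper:** It is well clear of everything.
- **Bystanders:** The timer, mug and pepper mill look unmoved in the picture.

**What disagreed:** In that last check the finder misplaced the mug in the scene camera (confidence 0.63), and put the timer on the mug in the top camera (0.65). The picture and the other camera contradict both, so I treated them as false detections. The tomato was also gripped off-centre (35 mm across instead of 43 mm), but it held and was set down cleanly.

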